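Find the moulding offcut that fits the radius gauge

ROBOT

A 6-joint arm with a two-finger parallel gripper is mounted at the origin on the work surface. World frame = base frame: x ahead of the robot, y to its left, z up, the work surface at z = 0. Lengths are in m, angles in rad, forces in N, time in s.
With the tool pointing down it reaches from about 0.425 to 1.125 m from the base axis. Payload 14.9 kg.
Tool frame: the origin (TCP) lies at the very end of the fingers, on their centre line; the grasp point (between the pads) lies 19 mm behind it; z points along the fingers, y is the direction in which the jaws open and shut (so a half turn about z gives the same grasp; the last joint's range is limited). The gripper opens to 91 mm and grips with 3 to 60 N. Pads are 32 mm wide; open, the fingers measure 118 mm over their backs; the gripper's body (76 mm by 178 mm) begins 60 mm behind the grasp point.
Start: joints at [-0.033, 0.379, 1.734, -0, 1.028, -0.033], TCP at [0.7, -0, 0.214] pointing down, gripper open.
Joint ranges: [-2.77, 2.77], [-0.74, 2.19], [0, 2.66], [-1.06, 4.2], [0.31, 2.87], [-3.08, 3.08]. Speed limits (rad/s): [1.89, 1.89, 2.39, 3.14, 3.14, 3.14].

INTERFACE

Orientations are given as a unit quaternion [x, y, z, w].
In Python, from station import sense, snapshot, ticket, models gives the robot as it stands. The module is installed in compiled form; this text tells all that it offers.
- The arm moves only by the tool play_rows, never from a script. Its argument "increments" is one flat list of numbers, 4 for each row, row after row: the shift along the tool's x, y, z in units of 60 mm (1.0 is 60 mm), then the turn about the tool's z in units of 6 degrees (1.0 is 6 degrees). A call has 1 to 12 rows; each row shifts and turns the commanded pose from where the row before left it, along the tool's axes as they then stand; what a row does not reach is not made up. A row lasts 1/8 s, in which the tool goes at most 62.5 mm and 10.7 degrees, less where a joint would pass 70% of its speed; a pose out of reach is approached as far as the arm can. A call is refused whole if a number of a shift passes 1 or a number of a turn 1, either way. A call with a gripper value outside its range is refused whole. "hand" is the opening, from 0 (shut) to 1 (fully open), set as the call begins (left out, the last holds). The fingers move at their own pace and stop on an object; "grip_force" is the grip in N (left out, the last holds). Time passes only in rows, so rows that do not move let the fingers close. It gives the time, the measured TCP pose, the force and the opening at its end, in the units of the state.
- sense(): the state, without advancing time (a new reading comes with each control period).
- snapshot(name): name is "scene" or "side" or "wrist"; returns a dict with "frame" (420x560x3 uint8, blue, green, red), "fx", "fy", "cx", "cy" (pixels), "origin" and "rotation" of the camera in the world. Camera axes: x right, y down, z forward; pixel columns grow to the right and rows downward; lengths in m; the calibration is good to about 2 mm. A picture is of the moment at which its call begins. There is no depth.
- ticket.sign_off(): hands the job in, once; it reports no verdict.
Trained networks look in a picture, given as the dict that the camera call returned (one of the last four; its "shot" number tells which), for a name from the list of things; names that differ only in an ending like _2 or _b are one class to them, and where a whole thing is asked for, a point or a joint stands for the part that bears it (a point fixed in the world has none). Each returns a list of dicts, best first, with "confidence" (0 to 1); they miss things now and then, are a little off and sometimes report something else, mostly with a low value. They report only what shows in the picture. A call takes as long as a camera call.
- models.look_for(picture, label): "centre" ([x, y, z] in m, in the coordinates of the camera as it stood for that picture, good to about 4 mm: the middle of the surface that is visible of it).
- models.spot_point(picture, label): "centre" ([x, y, z] in m, in the coordinates of the camera as it stood for that picture, good to about 4 mm: a listed point, or the origin of a listed thing).
The state is a dict: "clock": time; "joint_positions": joint angles; "joint_velocities": joint speeds; "tau": joint torques, N m; "tcp_pos": TCP position; "orientation": TCP orientation; "ft_force": force on the tool from outside, world axes, zero at the start; "moment": the same for the moment, N m; "grip_width": finger opening in m.
Only numpy, scipy, OpenCV 4.12 (cv2) and the standard library are available. Lean on these libraries where they do the work, as an engineer would, in place of code of your own. Each camera call takes 0.05 s, during which the arm holds its last target.

TASK

One of the three moulding offcuts in the rack has the profile of the radius gauge. Pick up the gauge by its handle and touch its leaf lightly to the offcuts until you find the one on which it goes fully home over the bead and does not rock; set it home there by hand, without dropping it, and leave it standing upright on that offcut. Touch gently and never force the leaf: it must not bear more than 40 N. Leave the tin, bottle and brush where they are.

Things in the scene. Friction and masses are not known exactly. Their poses are not given: they have to be found in the camera images.
- gauge_handle (a point): centre of the gauge's wooden handle, an upright block 24 mm (x) by 30 mm (y) by 50 mm tall, to be taken from above. The gauge (loose, 0.2 to 0.25 kg) starts standing on the table on its leaf's feet, this point 62 mm up. y runs across the leaf's profile, z up; the gauge is the same after a half turn about z
- leaf_foot (a point): underside centre of the gauge's aluminium leaf, fixed under the handle, 62 mm below the handle's centre, same axes. Leaf: 62 mm wide (y), 26 mm thick (x), 36 mm tall. Its lower edge has two convex feet of radius 8 mm, 23 mm either side of the middle, lowest at this point's height, and between them a concave notch of radius 15 mm, its roof 23 mm above the feet. Wedged on a bead, it bears about twice the push
- slot_left (a point): left slot (+y end): middle of the slot, level with the cove floor of the offcut in it, 26 mm above the table; x runs along the moulding, y across it, z up. The offcut lies fixed up to 4 mm to either side (y) and 5 mm along (x) of this point. On the matching offcut (bead radius 14 mm, crown 22 mm above the cove floor) the leaf's feet reach the cove floor, with 1 mm of play to each side of the bead
- slot_mid (a point): middle slot, 95 mm from the other two: middle of the slot, level with the cove floor of the offcut in it, 26 mm above the table; x runs along the moulding, y across it, z up. The offcut lies fixed up to 4 mm to either side (y) and 5 mm along (x) of this point. On the two wrong offcuts (bead broader and rounder, or taller and narrower) the leaf stops at least 6 mm above the cove floor and rocks
- slot_right (a point): right slot (-y end): middle of the slot, level with the cove floor of the offcut in it, 26 mm above the table; x runs along the moulding, y across it, z up. The offcut lies fixed up to 4 mm to either side (y) and 5 mm along (x) of this point. Which slot holds which offcut changes
- rack: fixed plywood rack board, 130 (x) by 300 (y) by 12 mm, origin at the centre of its underside, on the table. Three bare wooden moulding offcuts lie fixed in it side by side along y, each 110 mm long (x), 80 mm wide, with a rounded bead along its middle (up to 55 mm above the table) between two hollow coves; the leaf's feet go into the coves, its notch over the bead
- tin_mid (a point): middle of a paint tin, 74 mm across, 100 mm tall, standing behind the work; leave alone
- tint_mid (a point): a point inside a tint bottle, 42 mm across, 130 mm tall, 60 mm above its foot; leave alone
- brush_mid (a point): a point on a paint brush lying behind the work, 10 mm above the table; leave alone

How it is judged:
By the outcome, as a careful person would: the job done as asked, in the order asked, and still so for the second after the job is handed in, with the robot touching nothing.
It also fails if it takes over 61 s, if anything falls off the work surface, if the arm or the gripper's body presses on something with over 40 N, if the wrist force passes 120 N, or if a joint passes its speed limit or range.

## Working session

There is one attempt and no reset: what is moved stays moved. The work goes in short steps, Python scripts to look and compute and a tool call to move; the robot and the scene stay as the last step left them, time stands still between calls to the robot, and variables do not carry over. Pictures are saved under pics/ and viewed, and the job is handed in when it is done.

Besides the shell and the picture viewer there is one more tool, called after "Emit:" in YAML: its name, and indented under it one key for each argument. play_rows: Moves the arm, as the interface text tells. Its arguments: {"type":"object","properties":{"increments":{"type":"array"},"hand":{"type":"number"},"grip_force":{"type":"number"}},"required":["increments"]}

```bash
mkdir -p pics; cat > h.py <<'E'
import numpy as np, cv2
from station import sense, snapshot, ticket, models
def w(p,c): return np.array(p["origin"])+np.array(p["rotation"]).reshape(3,3)@np.array(c)
def px(p,X):
    c=np.array(p["rotation"]).reshape(3,3).T@(np.array(X)-p["origin"]); return (p["fx"]*c[0]/c[2]+p["cx"],p["fy"]*c[1]/c[2]+p["cy"])
E
python3 - <<'E'
from h import *
s=sense(); print(s["clock"],s["tcp_pos"],s["orientation"],s["ft_force"],s["grip_width"])
for n in ["scene","side"]:
    p=snapshot(n); cv2.imwrite(f"pics/{n}0.png",p["frame"]); print(n,p["origin"],p["fx"])
    for l in ["gauge_handle","leaf_foot","slot_left","slot_mid","slot_right","rack","tin_mid","tint_mid","brush_mid"]:
        r=models.spot_point(p,l)
        for d in r[:2]: 
            W=w(p,d["centre"]); print(l,np.round(W,4),round(d["confidence"],2),np.round(px(p,W)))
E
```

```text
0.0 [6.99607667e-01 2.00803111e-05 2.13292784e-01] [ 7.07080529e-01  7.07132823e-01 -3.75513319e-04 -3.92871415e-04] [-0.79081012  0.50987574  0.02016055] 0.09123837001104311
scene [ 1.13778532 -0.48954454  1.16209577] 516.7724771367966Traceback (most recent call last):
  File "<stdin>", line 8, in <module>
  File "h.py", line 3, in w
    def w(p,c): return np.array(p["origin"])+np.array(p["rotation"]).reshape(3,3)@np.array(c)
                                             ~~~~~~~~~~~~~~~~~~~~~~~~~~~~~~~^^^^^
ValueError: cannot reshape array of size 4 into shape (3,3)
```

Rotation is a quaternion.

```bash
cat > h.py <<'E'
import numpy as np, cv2
from scipy.spatial.transform import Rotation as Rn
from station import sense, snapshot, ticket, models
def R(p): return Rn.from_quat(p["rotation"]).as_matrix()
def w(p,c): return np.array(p["origin"])+R(p)@np.array(c)
def px(p,X):
    c=R(p).T@(np.array(X)-p["origin"]); return (p["fx"]*c[0]/c[2]+p["cx"],p["fy"]*c[1]/c[2]+p["cy"])
def ray(p,u,v,z):
    d=R(p)@np.array([(u-p["cx"])/p["fx"],(v-p["cy"])/p["fy"],1]); o=np.array(p["origin"]); return o+d*(z-o[2])/d[2]
E
python3 - <<'E'
from h import *
for n in ["scene","side"]:
    p=snapshot(n); cv2.imwrite(f"pics/{n}0.png",p["frame"]); print(n,p["origin"],p["fx"])
    for l in ["gauge_handle","leaf_foot","slot_left","slot_mid","slot_right","rack","tin_mid","tint_mid","brush_mid"]:
        r=models.spot_point(p,l)
        for d in r[:2]: 
            W=w(p,d["centre"]); print(l,np.round(W,4),round(d["confidence"],2),np.round(px(p,W)))
E
```

```text
scene [ 1.13778532 -0.48954454  1.16209577] 516.7724771367966
gauge_handle [0.5583 0.2117 0.0605] 0.59 [320. 139.]
leaf_foot [ 0.5509  0.2124 -0.0016] 0.46 [317. 151.]
slot_left [ 0.5229 -0.1083  0.0273] 0.65 [224. 208.]
slot_mid [ 0.5214 -0.2039  0.0265] 0.8 [196. 231.]
slot_right [ 0.5143 -0.3005  0.0252] 0.74 [164. 253.]
rack [ 0.5199 -0.2065 -0.    ] 0.89 [196. 236.]
tin_mid [0.7502 0.0099 0.0492] 0.56 [320. 230.]
tin_mid [ 0.7595 -0.1499  0.0599] 0.3 [277. 272.]
tint_mid [ 0.7587 -0.1478  0.0618] 0.85 [277. 271.]
brush_mid [0.7548 0.1738 0.0098] 0.61 [363. 200.]
side [ 0.35877023 -0.75901607  0.84865766] 441.834805206895
gauge_handle [0.5563 0.2099 0.0636] 0.95 [229. 160.]
leaf_foot [ 0.5531  0.2085 -0.0035] 0.72 [230. 179.]
rack [ 5.185e-01 -2.001e-01  4.000e-04] 0.76 [262. 292.]
rack [0.7552 0.1734 0.0055] 0.7 [299. 169.]
tin_mid [0.7462 0.0101 0.0482] 0.86 [319. 195.]
tint_mid [ 0.7557 -0.1475  0.0596] 0.69 [348. 233.]
brush_mid [0.7584 0.174  0.0069] 0.66 [300. 168.]
```

View pics/scene0.png

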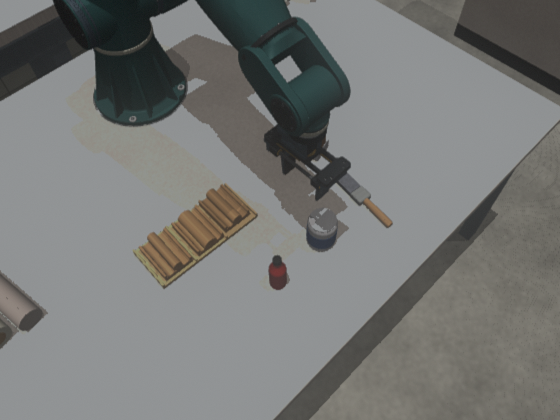

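View pics/side0.png

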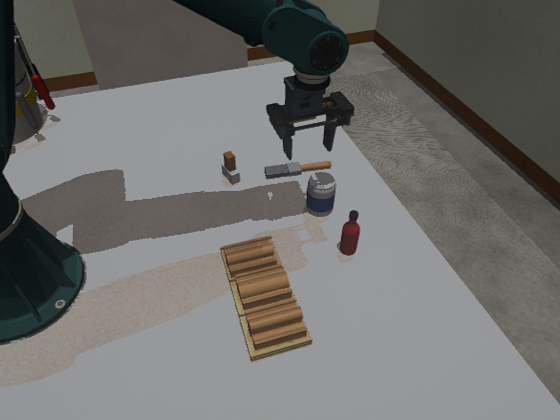

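```bash
python3 - <<'E'
import cv2, numpy as np
a=cv2.imread("pics/scene0.png");b=cv2.imread("pics/side0.png")
A=cv2.resize(a[175:290,125:265],None,fx=4,fy=4,interpolation=cv2.INTER_CUBIC)
B=cv2.resize(b[230:360,210:320],None,fx=4,fy=4,interpolation=cv2.INTER_CUBIC)
C=cv2.resize(b[140:195,205:260],None,fx=8,fy=8,interpolation=cv2.INTER_CUBIC)
cv2.imwrite("pics/z1.png",A);cv2.imwrite("pics/z2.png",B);cv2.imwrite("pics/z3.png",C)
E
```

```text
(no output)
```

View pics/z1.png

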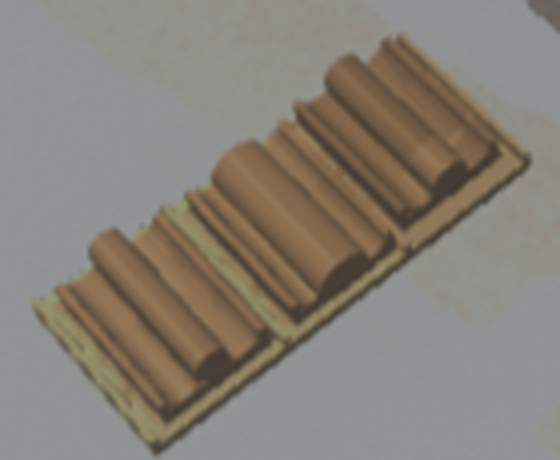

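View pics/z2.png

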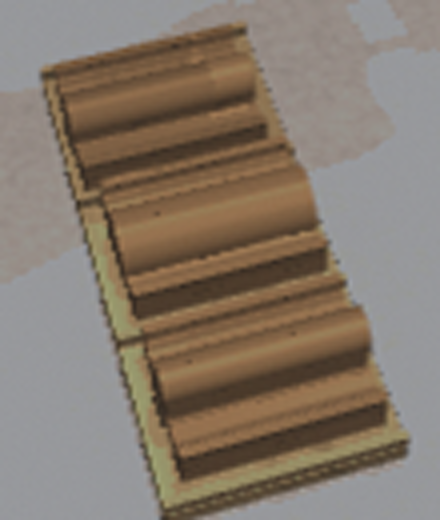

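View pics/z3.png

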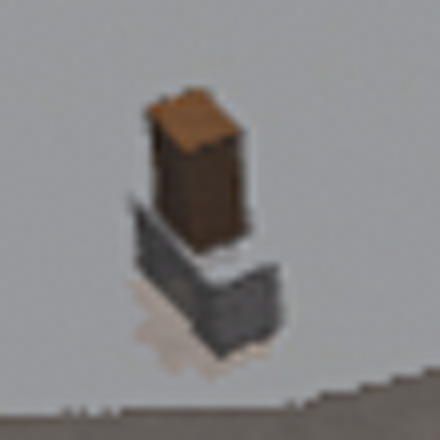

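Emit:
play_rows:
  increments: [0.7,-0.5,0,0,0.7,-0.5,0,0,0.7,-0.5,0,0,0.7,-0.5,0,0,0.7,-0.4,0,0,0,0,0,0,0,0,0,0]
  hand: 1

```text
clock: 1.98
tcp_pos: [0.5563, 0.2099, 0.2141]
orientation: [0.707, 0.707, 0.0, 0.0]
ft_force: [0.3, -0.1, 0.8]
grip_width: 0.0914
```

```bash
python3 - <<'E'
from h import *
s=sense(); print(s["clock"],s["tcp_pos"],s["orientation"],s["ft_force"])
p=snapshot("wrist"); cv2.imwrite("pics/w1.png",p["frame"]); print(p["origin"],R(p),p["fx"])
for l in ["gauge_handle","leaf_foot"]:
        for d in models.spot_point(p,l)[:2]: 
            W=w(p,d["centre"]); print(l,np.round(W,4),round(d["confidence"],2),np.round(px(p,W)))
E
```

```text
1.975 [0.5563138  0.20986664 0.21408573] [7.06927028e-01 7.07286462e-01 1.12885799e-04 1.55857116e-04] [ 0.26479712 -0.08407823  0.84020626]
[0.55669946 0.29157533 0.38559799] [[ 9.99999322e-01  1.12610767e-03  2.97907107e-04]
 [ 1.16396414e-03 -9.56058669e-01 -2.93173101e-01]
 [-4.53278056e-05  2.93173249e-01 -9.56059331e-01]] 373.85515618406055
gauge_handle [0.5632 0.2112 0.061 ] 0.84 [284. 184.]
leaf_foot [5.565e-01 2.119e-01 4.000e-04] 0.59 [276. 170.]
```

View pics/w1.png

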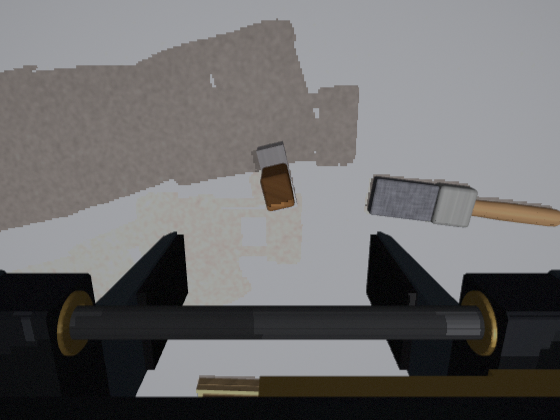

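```bash
python3 - <<'E'
import cv2
a=cv2.imread("pics/w1.png")
cv2.imwrite("pics/z4.png",cv2.resize(a[135:215,240:320],None,fx=7,fy=7,interpolation=cv2.INTER_CUBIC))
E
```

```text
(no output)
```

View pics/z4.png

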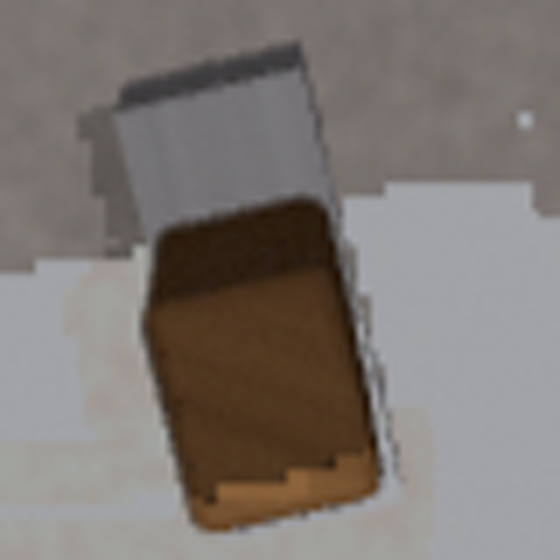

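```bash
python3 - <<'E'
from h import *
p=snapshot("wrist")
f=lambda u,v,z: ray(p,u/7+240,v/7+135,z)[:2]
T=np.array([f(148,310,.087),f(330,265,.087),f(382,490,.087),f(195,530,.087)])
L=np.array([f(115,112,.036),f(302,68,.036)])
print(T,T.mean(0)); print([np.linalg.norm(T[i]-T[(i+1)%4]) for i in range(4)],L,np.linalg.norm(L[1]-L[0]))
for a,b in [(T[0],T[1]),(T[3],T[2]),(L[0],L[1])]: print(np.degrees(np.arctan2(*(b-a)[::-1])))
for a,b in [(T[3],T[0]),(T[2],T[1])]: print(np.degrees(np.arctan2(*(b-a)[::-1]))-90)
E
```

```text
[[0.54437348 0.22115639]
 [0.56559559 0.22650743]
 [0.57201256 0.19914493]
 [0.54966709 0.19413678]] [0.55791218 0.21023638]
[np.float64(0.021886340146967505), np.float64(0.028104873404775927), np.float64(0.022899814118900883), np.float64(0.02753328166944118)] [[0.53811588 0.23637628]
 [0.56310214 0.24223332]] 0.02566355359850648
14.151843211067646
12.632596779867658
13.19253736686936
11.084847933926596
13.198314585851705
```

Emit:
play_rows:
  increments: [0,0.03,0,-0.72,0,0,0,-0.72,0,0,0,-0.73,0,0,0.6,0,0,0,0.6,0,0,0,0.6,0,0,0,0.5,0,0,0,0.3,0,0,0,0.17,0,0,0,0,0]

```text
clock: 3.42
tcp_pos: [0.5579, 0.2099, 0.0477]
orientation: [0.622, 0.783, -0.0, -0.0]
ft_force: [-0.0, 0.5, 0.3]
grip_width: 0.0911
```

```bash
python3 - <<'E'
from h import *
s=sense(); print(s["clock"],s["tcp_pos"],s["ft_force"], Rn.from_quat(s["orientation"]).as_matrix())
for n in ["scene","side"]:
    p=snapshot(n);u,v=map(int,px(p,[.558,.21,.06])); cv2.imwrite(f"pics/g_{n}.png",cv2.resize(p["frame"][v-50:v+50,u-60:u+60],None,fx=5,fy=5,interpolation=cv2.INTER_CUBIC))
E
```

```text
3.425 [0.55792889 0.20987581 0.04768295] [-0.03122025  0.49760608  0.27535436] [[-2.25107166e-01  9.74333979e-01 -2.46388979e-04]
 [ 9.74334010e-01  2.25107154e-01 -7.54282302e-05]
 [-1.80283658e-05 -2.57044597e-04 -9.99999967e-01]]
```

View pics/g_side.png

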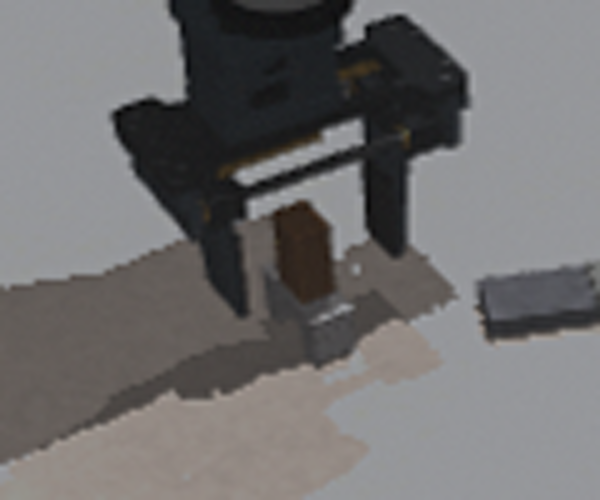

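The handle stands between the open fingers, square to the jaws. I'll close on it.

Emit:
play_rows:
  increments: [0,0,0,0,0,0,0,0,0,0,0,0,0,0,0,0,0,0,0,0,0,0,0,0,0,0,0,0,0,0,0,0]
  hand: 0
  grip_force: 35

```text
clock: 4.53
tcp_pos: [0.5578, 0.21, 0.0477]
orientation: [0.622, 0.783, -0.0, -0.0]
ft_force: [-0.7, 0.5, -0.6]
grip_width: 0.0236
```

Emit:
play_rows:
  increments: [0,0,-0.3,0,0,0,-0.7,0,0,0,-0.7,0.65,0,0,-0.7,0.65,0,0,-0.5,0.65,0,0,0,0.65,-0.7,-0.1,0,0,-0.8,-0.1,0,0,-0.8,-0.1,0,0,-0.7,-0.1,0,0,-0.5,-0.06,0,0,0,0,0,0]

```text
clock: 6.02
tcp_pos: [0.5204, -0.0, 0.2227]
orientation: [0.724, 0.69, 0.0, 0.0]
ft_force: [0.9, -0.1, -1.6]
grip_width: 0.024
```

```bash
python3 - <<'E'
from h import *
s=sense(); print(s["clock"],s["tcp_pos"],s["ft_force"],s["moment"], Rn.from_quat(s["orientation"]).as_matrix()[:,1],s["grip_width"])
p=snapshot("wrist"); cv2.imwrite("pics/w2.png",p["frame"]); np.save("p2.npy",p,allow_pickle=True)
p3=snapshot("scene");cv2.imwrite("pics/s2.png",p3["frame"])
for q in (p,p3):
  for l in ["gauge_handle","leaf_foot","slot_left","slot_mid","slot_right","rack"]:
        for d in models.spot_point(q,l)[:1]: 
            W=w(q,d["centre"]); print(l,np.round(W,4),round(d["confidence"],2),np.round(px(q,W)))
E
```

```text
6.025 [ 5.20371402e-01 -3.67178350e-05  2.22734619e-01] [ 0.91368359 -0.0554258  -1.55639335] [ 0.02921562 -0.05544726  0.05681305] [ 9.98881179e-01 -4.72855885e-02  6.79986647e-04] 0.024043079880463232
gauge_handle [0.5234 0.0023 0.2365] 0.87 [282. 268.]
gauge_handle [0.5216 0.0015 0.2367] 0.51 [250. 132.]
leaf_foot [5.182e-01 2.000e-04 1.713e-01] 0.78 [250. 149.]
slot_left [ 0.5209 -0.1074  0.0244] 0.62 [224. 208.]
slot_mid [ 0.5231 -0.2045  0.0272] 0.62 [196. 231.]
slot_right [ 0.5127 -0.2993  0.023 ] 0.85 [164. 253.]
rack [ 0.5199 -0.2086  0.0018] 0.86 [195. 236.]
```

View pics/w2.png

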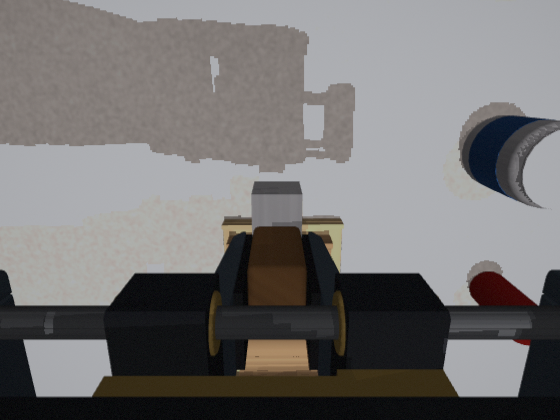

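View pics/s2.png

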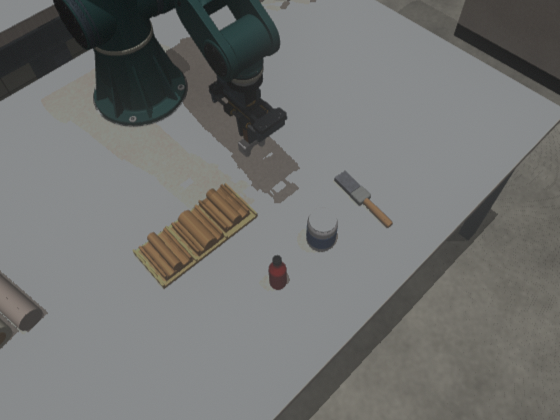

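Emit:
play_rows:
  increments: [-0.5,0,-0.2,0,-0.9,0,-0.4,0,-0.9,0,-0.4,0,-0.9,0,0,0,-0.9,0,0,0,-0.6,0,0,0,-0.3,0,0,0,0,0,0,0,0,0,0,0]

```text
clock: 7.85
tcp_pos: [0.5073, -0.2973, 0.2816]
orientation: [0.723, 0.691, 0.0, -0.0]
ft_force: [-0.4, 0.3, -2.5]
grip_width: 0.0238
```

```bash
python3 - <<'E'
from h import *
s=sense(); print(s["clock"],s["tcp_pos"],s["ft_force"],s["moment"], Rn.from_quat(s["orientation"]).as_matrix()[:,1],s["grip_width"])
p=snapshot("wrist"); cv2.imwrite("pics/w3.png",p["frame"]); np.save("p3.npy",p,allow_pickle=True)
for l in ["gauge_handle","leaf_foot","slot_left","slot_mid","slot_right","rack"]:
        for d in models.spot_point(p,l)[:1]: 
            W=w(p,d["centre"]); print(l,np.round(W,4),round(d["confidence"],2),np.round(px(p,W)))
E
```

```text
7.85 [ 0.50732227 -0.29726346  0.28163413] [-0.43098794  0.31320415 -2.5319118 ] [-0.0270222  -0.03138177 -0.04542677] [ 9.99010213e-01 -4.44808009e-02 -2.28813064e-04] 0.023840459402157878
gauge_handle [ 0.5099 -0.2954  0.2961] 0.73 [281. 270.]
```

View pics/w3.png

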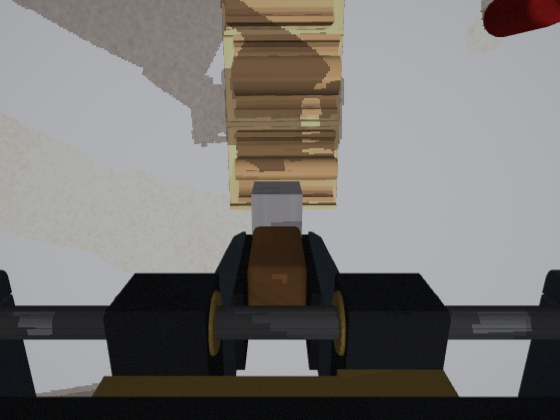

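Emit:
play_rows:
  increments: [0.6,0,0,0,0.8,0,0,0,0.6,0,0,0,0,0,0,0,0,0,0,0]

```text
clock: 8.82
tcp_pos: [0.5128, -0.1786, 0.2819]
orientation: [0.723, 0.691, -0.0, 0.0]
ft_force: [-0.0, -0.5, -2.7]
grip_width: 0.0238
```

```bash
python3 - <<'E'
from h import *
s=sense(); print(s["clock"],s["tcp_pos"])
p=snapshot("wrist"); cv2.imwrite("pics/w4.png",p["frame"]); np.save("p4.npy",p,allow_pickle=True)
for l in ["slot_left","slot_mid","slot_right","rack"]:
        for d in models.spot_point(p,l)[:1]: 
            W=w(p,d["centre"]); print(l,np.round(W,4),round(d["confidence"],2),np.round(px(p,W)))
a=cv2.imread("pics/w3.png")
cv2.imwrite("pics/z5.png",cv2.resize(a[0:215,215:355],None,fx=5,fy=2.75*1.0,interpolation=cv2.INTER_CUBIC))
cv2.imwrite("pics/z6.png",cv2.resize(p["frame"][0:215,215:355],None,fx=5,fy=2.75*1.0,interpolation=cv2.INTER_CUBIC))
E
```

```text
8.825 [ 0.51283439 -0.17861024  0.2818654 ]
```

View pics/z5.png

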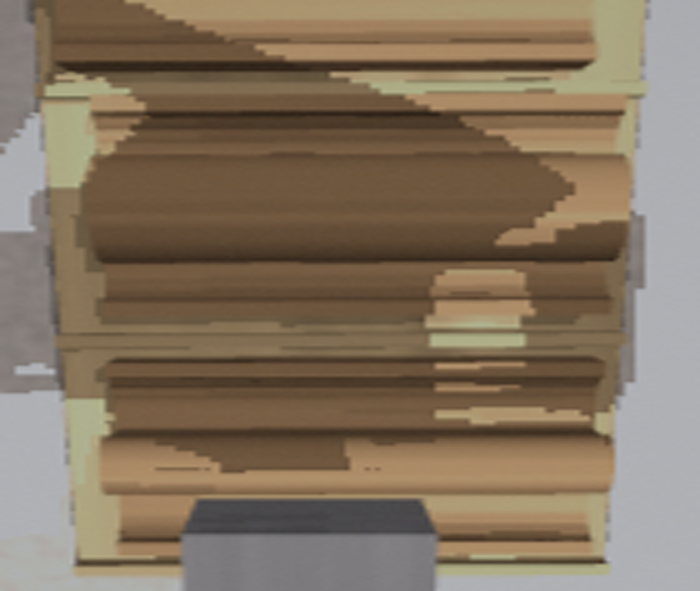

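View pics/z6.png

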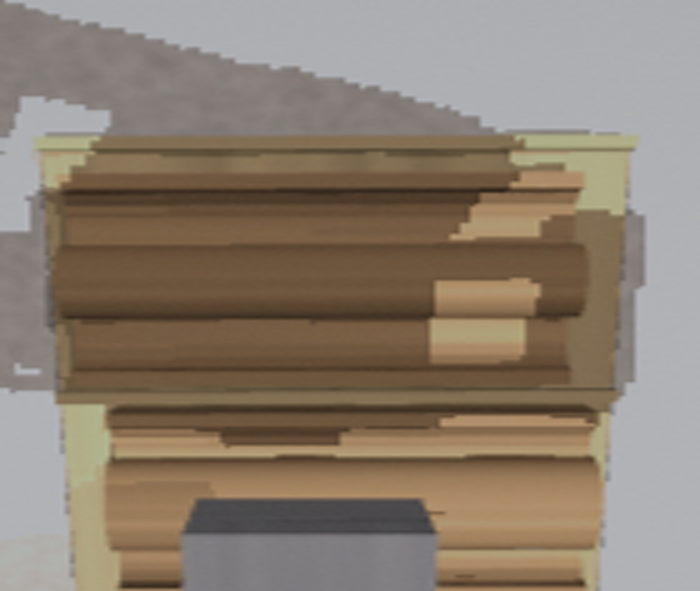

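```bash
python3 - <<'E'
from h import *
def tang(f,rows,ucol,name,cands):
    p=np.load(f,allow_pickle=True).item()
    # cross-plane axes: yv along rack y
    yv=np.array([.045,.999,0]); 
    o=np.array(p["origin"]); d=[]
    for v in rows:
        r=R(p)@np.array([(ucol-p["cx"])/p["fx"],(v-p["cy"])/p["fy"],1]); d.append(np.arctan2(r@yv,-r[2]))
    a=abs(d[0]-d[1])/2; m=sum(d)/2
    for r,zc in cands:
        D=r/np.sin(a); 
        # center on bisector at height zc
        t=(o[2]-zc)/np.cos(m); Y=o@yv+np.tan(m)*(o[2]-zc)
        print(name,"zc",zc,"r implied",round(t*np.sin(a)*1000,2),"Y(rack axis coordinate)",round(Y,4), "world y at x=.515:",round((Y-.045*.515)/.999,4))
u=280
tang("p4.npy",(243/2.75,318/2.75),u,"left",[(14,.034),(12,.04)])
tang("p4.npy",(458/2.75,548/2.75),u,"mid",[(18,.03)])
tang("p3.npy",(154/2.75,262/2.75),u,"mid",[(18,.03)])
tang("p3.npy",(432/2.75,493/2.75),u,"right",[(11,.044),(14,.034)])
# rack edges, ends
p=np.load("p4.npy",allow_pickle=True).item()
for u,v,z in [(38,140,.012),(635,140,.012),(62,398,.012),(618,398,.012)]:
    print("rack",ray(p,u/5+215,v/2.75,z))
q=np.load("p3.npy",allow_pickle=True).item()
for u,v,z in [(43,92,.012),(645,92,.012),(76,562,.012),(608,562,.012)]:
    print("rack3",ray(q,u/5+215,v/2.75,z))
for u,v in [(60,318),(580,318),(55,243),(585,243)]: print("leftbead",ray(p,u/5+215,v/2.75,.034))
print(R(p),R(q))
print(px(p,[.5128-.045*.012,-.1786,.2339+.0]))
E
```

```text
left zc 0.034 r implied 14.22 Y(rack axis coordinate) -0.0861 world y at x=.515: -0.1094
left zc 0.04 r implied 14.02 Y(rack axis coordinate) -0.0859 world y at x=.515: -0.1092
mid zc 0.03 r implied 18.99 Y(rack axis coordinate) -0.177 world y at x=.515: -0.2004
mid zc 0.03 r implied 19.85 Y(rack axis coordinate) -0.1778 world y at x=.515: -0.2011
right zc 0.044 r implied 12.26 Y(rack axis coordinate) -0.2753 world y at x=.515: -0.2987
right zc 0.034 r implied 12.56 Y(rack axis coordinate) -0.2773 world y at x=.515: -0.3008
rack [ 0.45959408 -0.05340604  0.012     ]
rack [ 0.59039167 -0.05915131  0.012     ]
rack [ 0.45639569 -0.15592239  0.012     ]
rack [ 0.587153   -0.16166308  0.012     ]
rack3 [ 0.45653579 -0.154406    0.012     ]
rack3 [ 0.58671267 -0.1601181   0.012     ]
rack3 [ 0.4481893 -0.3476298  0.012    ]
rack3 [ 0.57932976 -0.35334544  0.012     ]
leftbead [ 0.46159427 -0.1213352   0.034     ]
leftbead [ 0.5752041  -0.12632385  0.034     ]
leftbead [ 0.46288104 -0.09288992  0.034     ]
leftbead [ 0.57630895 -0.09787129  0.034     ]
[[ 9.99037068e-01 -4.19156627e-02 -1.29619991e-02]
 [-4.38739983e-02 -9.55060347e-01 -2.93146390e-01]
 [-9.20661816e-05  2.93432805e-01 -9.55979697e-01]] [[ 9.99042381e-01 -4.16338681e-02 -1.34514419e-02]
 [-4.37477772e-02 -9.55269116e-01 -2.92484270e-01]
 [-6.72495486e-04  2.92792652e-01 -9.56175722e-01]]
(np.float64(274.79692501661725), np.float64(226.78961508161902))
```

Emit:
play_rows:
  increments: [0.5,0.05,0,0,0.65,0,0,0,0,0,0.3,0,0,0,0.6,0,0,0,0.6,0,0,0,0.6,0,0,0,0.5,0,0,0,0.3,0,0,0,0.2,0,0,0,0,0,0,0,0,0]

```text
clock: 10.45
tcp_pos: [0.5194, -0.1098, 0.0966]
orientation: [0.723, 0.691, 0.0, 0.001]
ft_force: [0.4, 0.0, -2.0]
grip_width: 0.0241
```

```bash
cat > v.py <<'E'
from h import *
import sys
s=sense(); print(s["clock"],s["tcp_pos"],s["ft_force"],s["moment"],s["grip_width"])
n=sys.argv[1]; ims=[]
for c in ["scene","side"]:
    p=snapshot(c);u,v=map(int,px(p,[.518,-.11,.05])); ims.append(cv2.resize(p["frame"][v-40:v+40,u-40:u+40],None,fx=5,fy=5,interpolation=cv2.INTER_CUBIC))
cv2.imwrite(f"pics/{n}.png",np.hstack(ims))
E
python3 v.py v1
```

```text
10.45 [ 0.51939165 -0.10976815  0.09655025] [ 0.3647986   0.00823277 -1.97223517] [ 0.01903715 -0.01745447 -0.04647849] 0.024069291034639922
```

View pics/v1.png

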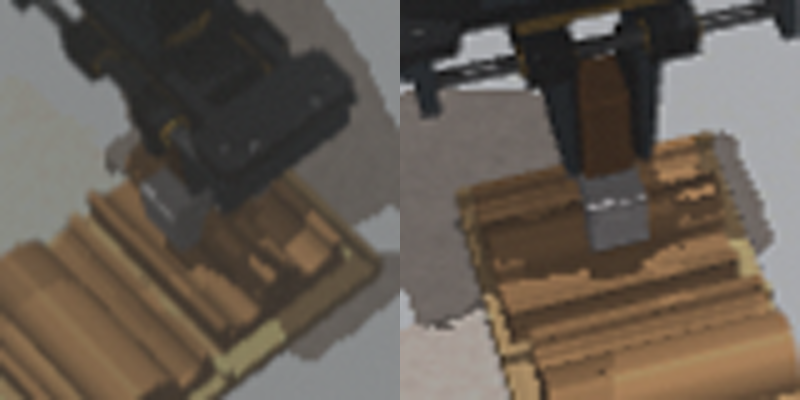

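The gauge is upright over the left bead. I'll lower it gently now.

Emit:
play_rows:
  increments: [0,0,0.04,0,0,0,0.04,0,0,0,0.03,0,0,0,0.02,0,0,0,0,0,0,0,0,0]

```text
clock: 11.3
tcp_pos: [0.5188, -0.1096, 0.088]
orientation: [0.723, 0.691, 0.0, 0.0]
ft_force: [-0.5, 0.4, -2.2]
grip_width: 0.0238
```

Emit:
play_rows:
  increments: [0,0,0.016,0,0,0,0.016,0,0,0,0.016,0,0,0,0,0]

```text
clock: 11.8
tcp_pos: [0.5187, -0.1096, 0.085]
orientation: [0.723, 0.691, -0.0, -0.0]
ft_force: [0.2, 0.3, -1.7]
grip_width: 0.0241
```

Emit:
play_rows:
  increments: [0,0,0.016,0,0,0,0.016,0,0,0,0,0]

```text
clock: 12.18
tcp_pos: [0.5187, -0.1096, 0.083]
orientation: [0.723, 0.691, -0.0, -0.0]
ft_force: [-0.2, 0.6, -3.2]
grip_width: 0.0236
```

Emit:
play_rows:
  increments: [0,0,0.016,0,0,0,0.016,0,0,0,0,0]

```text
clock: 12.55
tcp_pos: [0.5187, -0.1095, 0.0811]
orientation: [0.723, 0.691, -0.0, -0.0]
ft_force: [-0.1, 0.2, -2.8]
grip_width: 0.0238
```

Emit:
play_rows:
  increments: [0,0,0.016,0,0,0,0.016,0,0,0,0,0]

```text
clock: 12.92
tcp_pos: [0.5187, -0.1096, 0.0792]
orientation: [0.723, 0.691, -0.0, -0.0]
ft_force: [0.7, -0.2, -2.3]
grip_width: 0.0239
```

Already below 6 mm over the floor and still no contact. Continuing.

Emit:
play_rows:
  increments: [0,0,0.016,0,0,0,0.016,0,0,0,0,0]

```text
clock: 13.3
tcp_pos: [0.5187, -0.1096, 0.0773]
orientation: [0.723, 0.691, -0.0, -0.0]
ft_force: [-0.7, -0.0, -2.8]
grip_width: 0.0239
```

Emit:
play_rows:
  increments: [0,0,0.012,0,0,0,0,0]

```text
clock: 13.55
tcp_pos: [0.5188, -0.1096, 0.0766]
orientation: [0.723, 0.691, -0.0, -0.0]
ft_force: [0.9, -0.6, -1.9]
grip_width: 0.0241
```

Emit:
play_rows:
  increments: [0,0,0.01,0,0,0,0,0]

```text
clock: 13.8
tcp_pos: [0.5188, -0.1096, 0.076]
orientation: [0.723, 0.691, -0.0, -0.0]
ft_force: [-0.0, -0.8, -2.6]
grip_width: 0.0238
```

Emit:
play_rows:
  increments: [0,0,0.01,0,0,0,0,0]

```text
clock: 14.05
tcp_pos: [0.5188, -0.1096, 0.0754]
orientation: [0.723, 0.691, -0.0, -0.0]
ft_force: [-0.3, 0.3, -1.8]
grip_width: 0.0237
```

Emit:
play_rows:
  increments: [0,0,0.008,0,0,0,0,0]

```text
clock: 14.3
tcp_pos: [0.5188, -0.1096, 0.0749]
orientation: [0.723, 0.691, -0.0, -0.0]
ft_force: [0.1, -0.6, -1.5]
grip_width: 0.024
```

Emit:
play_rows:
  increments: [0,0,0.008,0,0,0,0,0]

```text
clock: 14.55
tcp_pos: [0.5188, -0.1096, 0.0745]
orientation: [0.723, 0.691, -0.0, -0.0]
ft_force: [-0.6, 0.4, -2.2]
grip_width: 0.024
```

Emit:
play_rows:
  increments: [0,0,0.006,0,0,0,0,0]

```text
clock: 14.8
tcp_pos: [0.5188, -0.1096, 0.0741]
orientation: [0.723, 0.691, -0.0, -0.0]
ft_force: [-0.2, 0.2, -2.0]
grip_width: 0.0238
```

Emit:
play_rows:
  increments: [0,0,0.006,0,0,0,0,0]

```text
clock: 15.05
tcp_pos: [0.5187, -0.1096, 0.0737]
orientation: [0.723, 0.691, -0.0, -0.0]
ft_force: [0.0, 0.0, -2.0]
grip_width: 0.0238
```

Emit:
play_rows:
  increments: [0,0,0.005,0,0,0,0,0]

```text
clock: 15.3
tcp_pos: [0.5188, -0.1096, 0.0737]
orientation: [0.723, 0.691, -0.0, 0.0]
ft_force: [-2.5, 0.1, 3.5]
grip_width: 0.0236
```

Contact came exactly at the home height (z 0.0737) with about 5 N. The wrong offcuts would have stopped the leaf at least 6 mm higher. Taking a look, then releasing.

```bash
python3 v.py v2
```

```text
15.3 [ 0.51884513 -0.10959455  0.07366337] [-2.48386511  0.06631162  3.49006813] [0.14213023 0.49551421 0.0039672 ] 0.023582546449557484
```

View pics/v2.png

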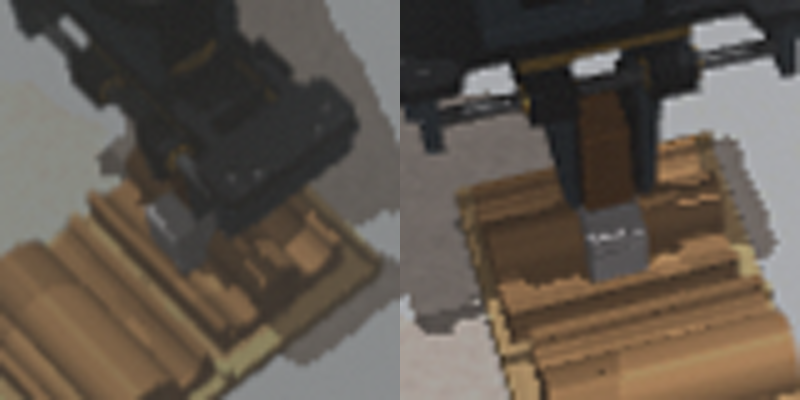

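Emit:
play_rows:
  increments: [0.008,0,0,0,0,0,0,0]

```text
clock: 15.65
tcp_pos: [0.5189, -0.1094, 0.0737]
orientation: [0.723, 0.691, -0.0, 0.0]
ft_force: [-3.0, -4.5, 5.4]
grip_width: 0.0236
```

Emit:
play_rows:
  increments: [-0.016,0,0,0,0,0,0,0]

```text
clock: 15.9
tcp_pos: [0.519, -0.11, 0.0736]
orientation: [0.723, 0.691, 0.0, 0.0]
ft_force: [-1.7, 3.4, 5.0]
grip_width: 0.0239
```

Emit:
play_rows:
  increments: [0.008,0,0,0,0,0,0,0]

```text
clock: 16.15
tcp_pos: [0.519, -0.1098, 0.0736]
orientation: [0.723, 0.691, 0.0, 0.0]
ft_force: [-1.4, -2.1, 4.4]
grip_width: 0.0238
```

Under side nudges of a few newtons both ways the height didn't change, so it doesn't rock. Releasing.

Emit:
play_rows:
  increments: [0,0,0,0,0,0,0,0,0,0,0,0,0,0,0,0,0,0,0,0,0,0,0,0]
  hand: 0.7

```text
clock: 16.9
tcp_pos: [0.5188, -0.1096, 0.0735]
orientation: [0.723, 0.691, 0.0, 0.0]
ft_force: [0.0, -0.4, -0.4]
grip_width: 0.0639
```

```bash
python3 v.py v3
```

```text
16.9 [ 0.51881357 -0.1095682   0.07347061] [ 0.0178211  -0.44912662 -0.44902312] [ 0.10315617  0.02158046 -0.02619969] 0.06392455702529554
```

View pics/v3.png

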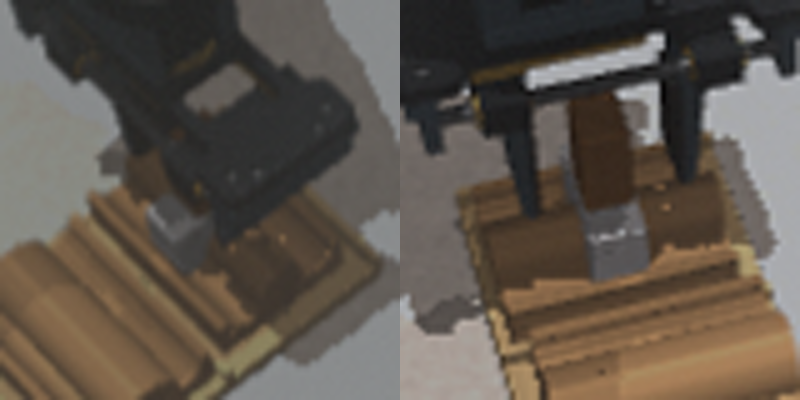

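The gauge stands upright and the fingers are clear on both sides. Retreating straight up.

Emit:
play_rows:
  increments: [0,0,-0.2,0,0,0,-0.4,0,0,0,-0.6,0,0,0,-0.7,0,0,0,-0.7,0,0,0,-0.3,0,0.6,0,0,0,0.6,0,0,0,0,0,0,0,0,0,0,0]

```text
clock: 18.25
tcp_pos: [0.5218, -0.0378, 0.2472]
orientation: [0.723, 0.691, -0.0, -0.0]
ft_force: [-0.0, -0.6, -1.3]
grip_width: 0.0635
```

```bash
python3 v.py v4; python3 - <<'E'
from h import *
for n in ["scene","side"]:
    p=snapshot(n)
    for l in ["gauge_handle","leaf_foot","slot_left","tin_mid","tint_mid","brush_mid"]:
        for d in models.spot_point(p,l)[:1]: print(n,l,np.round(w(p,d["centre"]),4),round(d["confidence"],2))
E
```

```text
18.25 [ 0.52181641 -0.03782267  0.24717546] [-0.02165849 -0.58937276 -1.27452181] [0.05651564 0.05796369 0.01357924] 0.06347147627460376
scene gauge_handle [ 0.5233 -0.1069  0.0844] 0.6
scene leaf_foot [ 0.512  -0.1114  0.0238] 0.82
scene slot_left [ 0.5212 -0.1072  0.0225] 0.75
scene tin_mid [0.7528 0.0107 0.0485] 0.91
scene tint_mid [ 0.7582 -0.148   0.0617] 0.87
scene brush_mid [0.7585 0.1738 0.0102] 0.6
side gauge_handle [ 0.5187 -0.1102  0.0911] 0.75
side leaf_foot [ 5.158e-01 -2.031e-01 -1.000e-04] 0.64
side tin_mid [0.7473 0.0101 0.049 ] 0.73
side tint_mid [ 0.7568 -0.1462  0.0603] 0.81
side brush_mid [0.7561 0.171  0.0081] 0.64
```

View pics/v4.png

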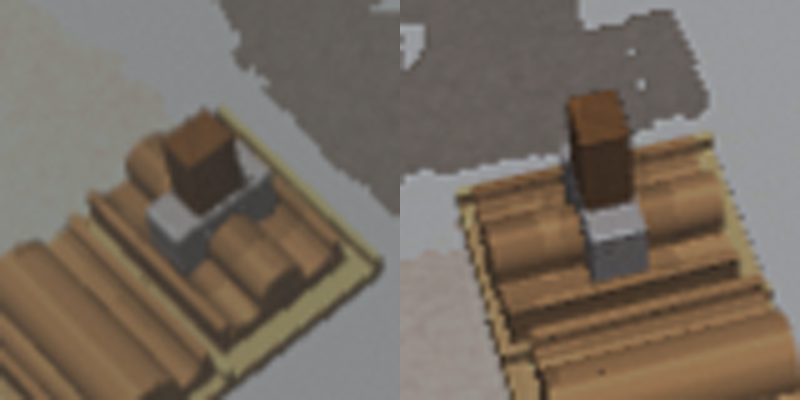

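The gauge sits home on the left offcut, upright, with the handle centre at about 0.088 m as expected. I'm handing it in.

```bash
python3 -c "
from station import ticket
print(ticket.sign_off())"
```

```text
the job is handed in; nothing more can be done
None
```

The gauge is standing upright, fully home, on the left offcut (+y end), and I've handed the job in. No verdict came back.

- **Choosing the offcut:** The wrist pictures gave bead radii of about 14 mm (left), 19–20 mm (middle) and 12 mm (right). I therefore tried the left offcut first. It fitted, so I never touched the other two.
- **Setting it home:** I lowered the gauge in steps that shrank to 0.3 mm. First contact came at a tool height of 0.0737 m, which puts the feet on the cove floor. A wrong offcut would have stopped it at least 6 mm higher. The sensed vertical load was about 5–8 N.
- **Rocking:** Sideways nudges of about 0.5 mm, up to 4.5 N each way, left the height unchanged to within 0.1 mm. I could not tilt the tool, so this was the only rock test.
- **After release:** Both fixed cameras show the gauge upright over the bead with the gripper well clear. The networks put the handle centre at 0.084 m and 0.091 m, against 0.088 m expected. The tin, bottle and brush read within about 4 mm of their starting positions, which is the networks' accuracy.
- **One check disagreed:** The side camera's `leaf_foot` reading landed on the rack's origin. I took it as a false detection, because the picture and the other readings agree. The robot's clock read about 18 s at hand-in.

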